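# Press the bracelet pin home with the ratchet forceps, then release them

### The arm

A 6-joint arm with a two-finger parallel gripper is mounted at the origin on the work surface. World frame = base frame: x ahead of the robot, y to its left, z up, the work surface at z = 0. Lengths are in m, angles in rad, forces in N, time in s.
With the tool pointing down it reaches from about 0.35 to 0.725 m from the base axis. Payload 4.3 kg.
Tool frame: the origin (TCP) lies between the finger pads; the fingertips stand 25 mm ahead of it and the grasp point (between the pads) lies 6 mm ahead of it (arm.tip_reach is the distance from the TCP to the fingertips, in m); z points along the fingers, y is the line along which they close (so a half turn about z gives the same grasp; the last joint's range is limited). The gripper opens to 85 mm and grips with 20 to 120 N. Pads are 22 mm wide; open, the fingers measure 114 mm over their backs; the gripper's body (76 mm by 85 mm) begins 54 mm behind the grasp point. The pads swing forward as they close: fully open they stand 13 mm farther back than shut.
Start: joints at [-1.323, 0.377, 0.081, 1.274, 0, 1.46], TCP at [0.201, -0.539, 0.256] pointing down, gripper open.
Joint ranges: [-2.72, 2.72], [-0.84, 1.66], [-1.02, 1.22], [-1.77, 2.12], [-1.37, 1.28], [-3.14, 3.14]. Speed limits (rad/s): [2.57, 2.57, 3.14, 3.14, 3.14, 3.14].

### API

Orientations are given as a 3x3 rotation matrix whose columns are the frame's x, y, z axes.
In Python, from station import arm gives the robot as it stands.
- The arm moves only by the tool step_arm, never from a script. Its arguments are lists of equal length, an entry for each row: "xyz": the shift along the world's x, y, z in cm, a list of three; "turn": the turn, a rotation vector about the world's x, y, z in rad, a list of three. A call has 1 to 12 rows; each row is the pose to reach, as a shift and turn from the pose commanded when the call began; what a row does not reach only later rows make up. A row lasts 1/12 s, in which the tool goes at most 41.7 mm and 7.16 degrees, less where a joint would pass 70% of its speed; a pose out of reach is approached as far as the arm can. A call with a gripper value outside its range is refused whole. "fingers" is the closure, from 0 (fully open) to 1 (shut), set as the call begins (left out, the last holds). The fingers move at their own pace and stop on an object; "grip_force" is the grip in N (left out, the last holds). Time passes only in rows, so rows that repeat a pose let the fingers close. It gives the time, the measured TCP pose, the force, the opening and the grip force at its end, in the units of the state.
- arm.state(): the state, without advancing time (a new reading comes with each control period).
- arm.get_image(name): name is "scene" or "top" or "wrist"; returns (picture, depth): 480x640x3 uint8, red, green, blue; 480x640 float32, m along the optical axis (not along the pixel's ray), 0 where there is no reading.
- arm.camera_info(name): a dict with "fx", "fy", "cx", "cy" (pixels), "T" (4x4, takes a point from camera to world coordinates); the wrist camera has in their place "mount" (4x4, takes a point from camera to tool coordinates, whose origin is the TCP and whose axes are the flange's). Camera axes: x right, y down, z forward; pixel columns grow to the right and rows downward; lengths in m; the calibration is good to about 2 mm. A picture is of the moment at which its call begins: read the wrist's pose just before it. camera_info takes no time and is no camera call.
- arm.finish_job(): hands the job in; it is judged then, once.
The state is a dict: "clock": time; "qpos": joint angles; "joint_vel": joint speeds; "tau": joint torques, N m; "tool_pos": TCP position; "orientation": TCP orientation; "force": force on the tool from outside, world axes, zero at the start; "torque": the same for the moment, N m; "opening": finger opening in m; "finger_force": force on a finger pad.
Only numpy, scipy, OpenCV 4.12 (cv2) and the standard library are available. Lean on these libraries where they do the work, as an engineer would, in place of code of your own. Each camera call takes 0.05 s, during which the arm holds its last target. There are 200 camera calls.

### The job

One of the two ratchet forceps on the watchmaker's bench has a piece of watch bracelet in its jaws: squeeze its handles together until the ratchet locks at its last tooth, so that the jaw presses the brass pin home, and let go so that the lock holds by itself. Then release the lock by pressing the ring of its longer handle down, so that the handles spring wide open. Do not touch the other, empty forceps.

Things in the scene. Friction and masses are not known exactly. Their poses are not given: they have to be found in the camera images.
- press: Steel ratchet forceps lying flat in a fixed stand, seven links of watch bracelet (70 x 21 x 7 mm) in the jaws. Origin: on the bench under the pivot; z up, jaws to +x, handles to -x, mid-plane 60 mm up. Longer handle: 7 mm shank along y = -12.5, x -30 to -130 mm; yields only downwards. Squeeze from above about (-75, 0, 60): 46 mm over both shanks when open, 32 shut; nothing beneath.
- press_ring (a point): Centre of the finger ring (26 mm outside, 14 mm hole, 6 mm thick) ending the longer handle, at (-140, -12.5, 60) mm of press; its top is 3 mm higher. Pushed straight down 4 to 8 mm (3 N starts it, 9 N at its stop, 8 mm) it parts the ratchet teeth, and the shorter handle springs open by itself; let go, it springs back up. Axes as press.
- press_handle (a joint): Closing angle of the shorter handle (7 mm shank, ring 26 mm outside) about the pivot: 0 wide open (ring centred at (-108, 33) mm of press), 0.19 shut (ring at (-112, 12.5)). A spring opens it (2 to 4 N at the ring). The ratchet, between the shanks at x = -88 mm, holds it at about 0.09 (first tooth) and 0.16 (last; squeeze to 0.165 to catch). Squeezing takes up to 15 N.
- press_pin (a joint): How far the brass pin (3.4 mm thick) is in the bracelet, in m: 0 to 0.001 at the start (sticking out about 6 mm towards -y at (45, -6, 60) mm of press), 0.0065 flush. The jaw pushes it as the handles close, and it stays where it is left; squeezing to the last tooth brings it to 0.0045 or more.
- spare: A second forceps in a stand, the same in make and size, with no bracelet in its jaws: leave it alone. Origin and axes as for press; it reaches 155 mm to -x, 115 mm to +x and 50 mm to either side, 70 mm high. Which one stands left varies.

How it is judged:
By the outcome, as a careful person would: the job done as asked, in the order asked, and still so for the second after the job is handed in, with the robot touching nothing.
It also fails if it takes over 35 s, if anything falls off the work surface, if the arm or the gripper's body presses on something with over 40 N, if the wrist force passes 120 N, or if a joint passes its speed limit or range.

## Working session

There is one attempt and no reset: what is moved stays moved. The work goes in short steps, Python scripts to look and compute and a tool call to move; the robot and the scene stay as the last step left them, time stands still between calls to the robot, and variables do not carry over. Pictures are saved under pics/ and viewed, at most 10 in all, crops included, and the job is handed in when it is done.

Besides the shell and the picture viewer there is one more tool, called after "Request:" by a JSON object that holds its "op" and its "data". step_arm: Moves the arm, as the interface text tells. Its arguments: {"type":"object","properties":{"xyz":{"type":"array"},"turn":{"type":"array"},"fingers":{"type":"number"},"grip_force":{"type":"number"}},"required":["xyz","turn"]}

```bash
mkdir -p pics; cat > h.py <<'E'
from station import arm
import numpy as np, cv2
def snap(n,f):
    im,d=arm.get_image(n); cv2.imwrite(f'pics/{f}.png',cv2.cvtColor(im,cv2.COLOR_RGB2BGR)); np.save(f'pics/{f}.npy',d); return im,d
def ray(n,u,v,z,T=None):
    c=arm.camera_info(n); T=np.array(c['T']) if T is None else T
    r=T[:3,:3]@np.array([(u-c['cx'])/c['fx'],(v-c['cy'])/c['fy'],1]); o=T[:3,3]
    return o+r*(z-o[2])/r[2]
def wT(s):
    T=np.eye(4);T[:3,:3]=np.array(s['orientation']).reshape(3,3);T[:3,3]=s['tool_pos']
    return T@np.array(arm.camera_info('wrist')['mount'])
E
python3 - <<'E'
from h import *
np.set_printoptions(precision=4,suppress=True)
snap('top','top1')
print(arm.state(),arm.camera_info('top'),arm.camera_info('wrist'))
E
```

```text
{'clock': 0.05, 'qpos': array([-1.3233,  0.3781,  0.0796,  1.2744,  0.    ,  1.4605]), 'joint_vel': array([-0.0005, -0.0023,  0.0018, -0.0001, -0.0002,  0.0006]), 'tau': array([  0.0025, -46.5116,  27.086 ,   0.0127,   0.    ,  -0.    ]), 'tool_pos': array([ 0.2012, -0.538 ,  0.2554]), 'orientation': array([[ 0.9367,  0.3503, -0.0005],
       [ 0.3503, -0.9367,  0.002 ],
       [ 0.0002, -0.002 , -1.    ]]), 'force': array([-0.0529,  0.1273,  0.1421]), 'torque': array([ 0.0169,  0.012 , -0.0452]), 'finger_force': 0.0, 'opening': 0.0854566821909826} {'fx': 503.6113598602028, 'fy': 503.6113598602028, 'cx': 312.8889828165578, 'cy': 244.55003314380738, 'T': array([[ 0.0178, -0.9791,  0.2024,  0.4221],
       [-0.9998, -0.0164,  0.0086, -0.0288],
       [-0.0051, -0.2025, -0.9793,  0.8787],
       [ 0.    ,  0.    ,  0.    ,  1.    ]])} {'fx': 384.42998605577753, 'fy': 384.42998605577753, 'cx': 319.46108321446803, 'cy': 240.9172000163954, 'mount': array([[ 0.    , -0.9629, -0.2698,  0.0686],
       [ 1.    ,  0.0001, -0.0004, -0.001 ],
       [ 0.0005, -0.2698,  0.9629, -0.1171],
       [ 0.    ,  0.    ,  0.    ,  1.    ]])}
```

View pics/top1.png

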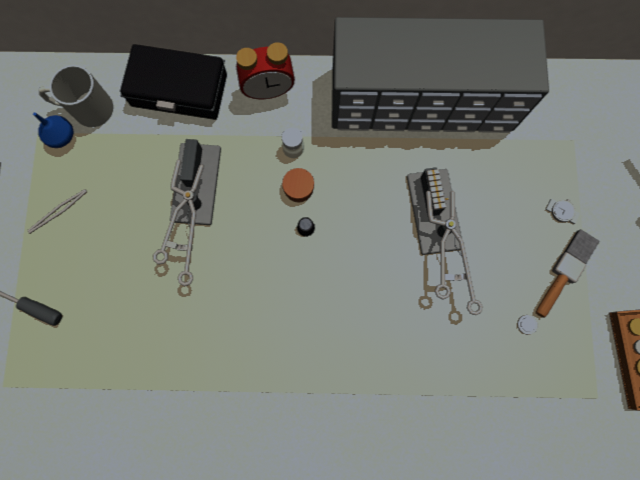

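```bash
python3 - <<'E'
from h import *
np.set_printoptions(precision=4,suppress=True)
for p in [(451,224),(475,307),(443,292),(188,196)]: print(p,ray('top',*p,.062))
im=cv2.imread('pics/top1.png')[140:330,390:500]
im2=cv2.imread('pics/top1.png')[130:320,140:250]
cv2.imwrite('pics/c1.png',cv2.resize(np.hstack([im2,im]),None,fx=3,fy=3,interpolation=cv2.INTER_CUBIC))
E
```

```text
(451, 224) [ 0.6297 -0.2513  0.062 ]
(475, 307) [ 0.4925 -0.2848  0.062 ]
(443, 292) [ 0.5158 -0.2341  0.062 ]
(188, 196) [0.6712 0.1911 0.062 ]
```

View pics/c1.png

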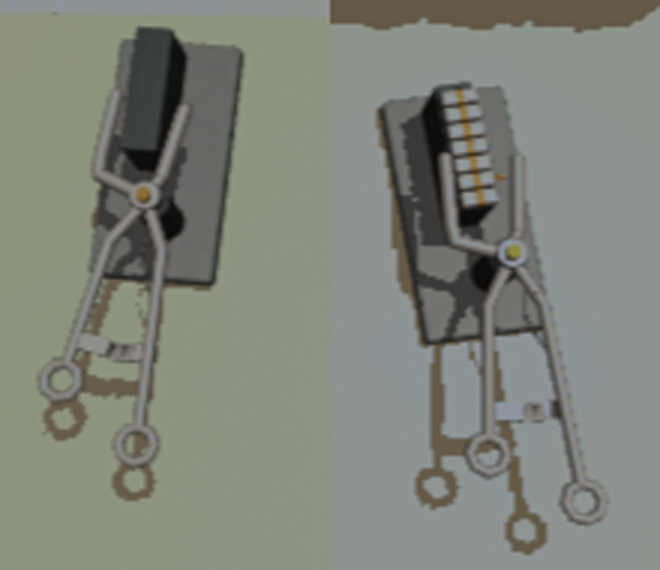

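The right-hand forceps hold the bracelet (steel and gold links), pivot at (451,224) and long ring at (475,307). The left pair has only the stand's black block and is the spare. I'll move above the press handles.

Request:
{"op": "step_arm", "data": {"xyz": [[35.4,27.6,-4],[35.4,27.6,-4],[35.4,27.6,-4],[35.4,27.6,-4],[35.4,27.6,-4],[35.4,27.6,-4],[35.4,27.6,-4],[35.4,27.6,-4],[35.4,27.6,-4],[35.4,27.6,-4],[35.4,27.6,-4],[35.4,27.6,-4]], "turn": [[0,0,-0.208],[0,0,-0.208],[0,0,-0.208],[0,0,-0.208],[0,0,-0.208],[0,0,-0.208],[0,0,-0.208],[0,0,-0.208],[0,0,-0.208],[0,0,-0.208],[0,0,-0.208],[0,0,-0.208]], "fingers": 0}}

```text
clock: 1.05
tool_pos: [0.5591, -0.2576, 0.2144]
orientation: [[0.988, 0.156, 0.0], [0.156, -0.988, 0.003], [0.001, -0.003, -1.0]]
force: [-0.8, 0.1, 0.6]
opening: 0.0853
finger_force: 0.0
```

Request:
{"op": "step_arm", "data": {"xyz": [[0,0,0],[0,0,0],[0,0,0]], "turn": [[0,0,0],[0,0,0],[0,0,0]]}}

```text
clock: 1.3
tool_pos: [0.5544, -0.2634, 0.2161]
orientation: [[0.989, 0.148, -0.001], [0.148, -0.989, 0.0], [-0.001, -0.0, -1.0]]
force: [0.2, -1.2, -0.3]
opening: 0.0857
finger_force: 0.0
```

```bash
python3 - <<'E'
from h import *
np.set_printoptions(precision=4,suppress=True)
s=arm.state(); snap('wrist','w1'); print(s, arm.tip_reach)
E
```

```text
{'clock': 1.3, 'qpos': array([-0.5467,  0.4704,  0.1194,  1.2206, -0.0004,  2.4467]), 'joint_vel': array([-0.0112, -0.0088,  0.0008, -0.0003,  0.0033,  0.0015]), 'tau': array([  0.8078, -50.221 ,  26.7737,  -0.0035,   0.0325,  -0.0022]), 'tool_pos': array([ 0.5544, -0.2634,  0.2161]), 'orientation': array([[ 0.989 ,  0.1477, -0.0009],
       [ 0.1477, -0.989 ,  0.    ],
       [-0.0009, -0.0001, -1.    ]]), 'force': array([ 0.2459, -1.2455, -0.2862]), 'torque': array([0.007 , 0.001 , 0.0049]), 'finger_force': 0.0, 'opening': 0.08569851512869717} 0.025
```

View pics/w1.png

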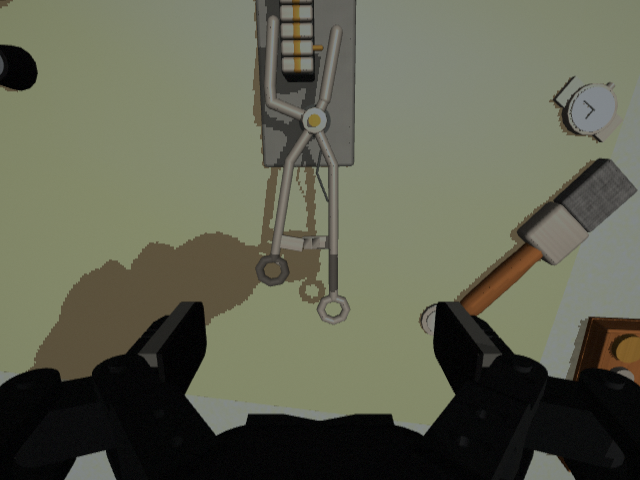

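The wrist view shows the pivot at (314,120), the long ring at (334,309), and the short ring at (272,269). The pin sticks out at (318,47).

```bash
python3 - <<'E'
from h import *
np.set_printoptions(precision=4,suppress=True)
s=arm.state();T=wT(s)
P=[ray('wrist',*p,.062,T)[:2] for p in [(314,120),(334,309),(272,269),(334,240),(333,180)]]
print(np.array(P))
v=P[1]-P[0]; yaw=np.arctan2(v[1],v[0])-np.arctan2(-12.5,-140); yaw=(yaw+np.pi)%(2*np.pi)-np.pi
c,sn=np.cos(yaw),np.sin(yaw);R=np.array([[c,-sn],[sn,c]])
print(yaw,np.linalg.norm(v)); print((np.array(P)-P[0])@R)
for l in [(-.075,0),(-.143,-.0125)]: print(P[0]+R@l)
print(P[1]-R@[-.14,-.0125]+R@[-.075,0])
E
```

```text
[[ 0.6296 -0.2476]
 [ 0.4942 -0.2828]
 [ 0.5196 -0.2317]
 [ 0.5487 -0.2741]
 [ 0.5918 -0.2665]]
0.16545991960510698 0.1399931311360632
[[ 0.      0.    ]
 [-0.1394 -0.0124]
 [-0.1059  0.0337]
 [-0.0842 -0.0129]
 [-0.0404 -0.0125]]
[ 0.5557 -0.2599]
[ 0.4907 -0.2834]
[ 0.5562 -0.2598]
```

Request:
{"op": "step_arm", "data": {"xyz": [[0.15,0.3,-3],[0.15,0.3,-6],[0.15,0.3,-9],[0.15,0.3,-12],[0.15,0.3,-14],[0.15,0.3,-15.6],[0.15,0.3,-15.6],[0.15,0.3,-15.6],[0.15,0.3,-15.6]], "turn": [[0,0,0.012],[0,0,0.012],[0,0,0.012],[0,0,0.012],[0,0,0.012],[0,0,0.012],[0,0,0.012],[0,0,0.012],[0,0,0.012]]}}

```text
clock: 2.1
tool_pos: [0.5572, -0.2608, 0.0617]
orientation: [[0.987, 0.16, 0.002], [0.16, -0.987, -0.001], [0.001, 0.001, -1.0]]
force: [0.4, 0.4, 0.8]
opening: 0.0855
finger_force: 0.0
```

```bash
python3 - <<'E'
from h import *
snap('wrist','w2'); print(arm.state()['force'],arm.state()['tool_pos'])
E
```

```text
[ 0.32404358  0.66293081 -0.88949129] [ 0.55771596 -0.26081672  0.06217561]
```

View pics/w2.png

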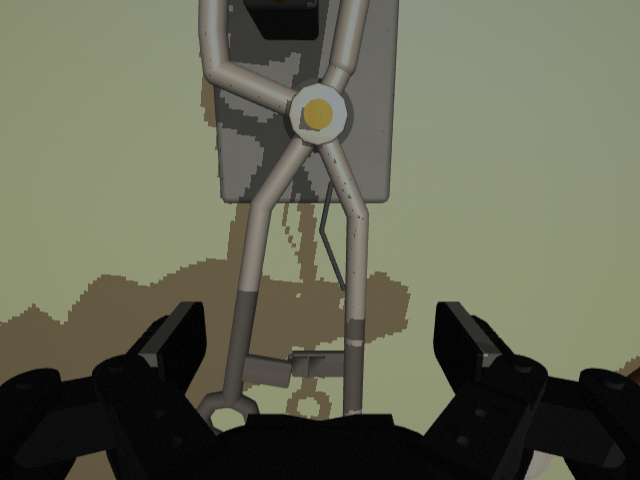

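The pads sit symmetric about the pivot (columns 205 and 434), with both shanks between them. Now I'll squeeze.

Request:
{"op": "step_arm", "data": {"xyz": [[0,0,0],[0,0,0],[0,0,0],[0,0,0],[0,0,0],[0,0,0]], "turn": [[0,0,0],[0,0,0],[0,0,0],[0,0,0],[0,0,0],[0,0,0]], "fingers": 0.5, "grip_force": 35}}

```text
clock: 2.65
tool_pos: [0.5566, -0.256, 0.0608]
orientation: [[0.987, 0.163, 0.0], [0.163, -0.987, 0.007], [0.001, -0.006, -1.0]]
force: [-1.3, 9.8, 6.2]
opening: 0.0426
finger_force: 4.7
```

Request:
{"op": "step_arm", "data": {"xyz": [[0,0,0],[0,0,0],[0,0,0],[0,0,0],[0,0,0],[0,0,0]], "turn": [[0,0,0],[0,0,0],[0,0,0],[0,0,0],[0,0,0],[0,0,0]], "fingers": 0.65}}

```text
clock: 3.15
tool_pos: [0.5571, -0.2602, 0.0614]
orientation: [[0.987, 0.161, 0.001], [0.161, -0.987, -0.001], [0.001, 0.001, -1.0]]
force: [-3.5, 0.9, 6.5]
opening: 0.0302
finger_force: 21.6
```

Request:
{"op": "step_arm", "data": {"xyz": [[0,0,0],[0,0,0],[0,0,0],[0,0,0],[0,0,0]], "turn": [[0,0,0],[0,0,0],[0,0,0],[0,0,0],[0,0,0]], "fingers": 0.75}}

```text
clock: 3.57
tool_pos: [0.5571, -0.2603, 0.0615]
orientation: [[0.987, 0.161, 0.001], [0.161, -0.987, -0.001], [0.001, 0.002, -1.0]]
force: [-2.7, 0.3, 7.2]
opening: 0.0297
finger_force: 34.1
```

```bash
python3 - <<'E'
from h import *
snap('wrist','w3'); print(arm.state()['force'],arm.state()['tool_pos'],arm.state()['opening'])
E
```

```text
[-3.29311508  0.48345919  6.51680404] [ 0.55709377 -0.26032452  0.06153038] 0.02986182489343467
```

View pics/w3.png

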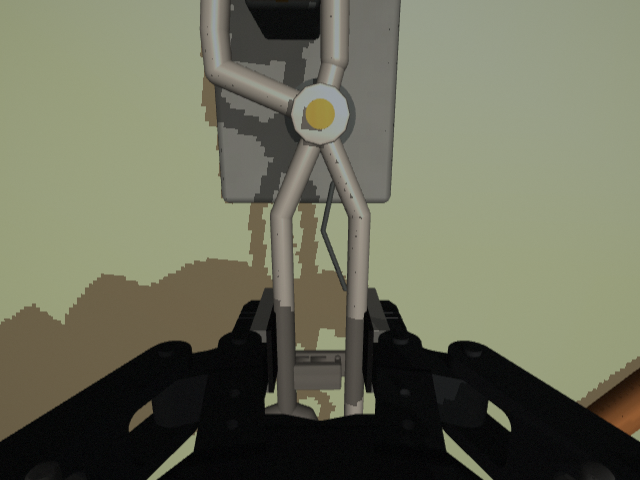

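Fully shut, with the shanks parallel. The closing fingers drag the handles down with about 6 N, so I'll lift slightly before letting go to let the teeth engage.

Request:
{"op": "step_arm", "data": {"xyz": [[0,0,0.1],[0,0,0.2],[0,0,0.3],[0,0,0.3],[0,0,0.3],[0,0,0.3]], "turn": [[0,0,0],[0,0,0],[0,0,0],[0,0,0],[0,0,0],[0,0,0]]}}

```text
clock: 4.12
tool_pos: [0.557, -0.2602, 0.0619]
orientation: [[0.987, 0.161, -0.0], [0.161, -0.987, -0.001], [-0.001, 0.001, -1.0]]
force: [2.5, -4.7, -10.7]
opening: 0.029
finger_force: 35.9
```

Request:
{"op": "step_arm", "data": {"xyz": [[0,0,-0.12],[0,0,-0.12],[0,0,-0.12],[0,0,-0.12]], "turn": [[0,0,0],[0,0,0],[0,0,0],[0,0,0]]}}

```text
clock: 4.45
tool_pos: [0.557, -0.2602, 0.0619]
orientation: [[0.987, 0.161, 0.0], [0.161, -0.987, -0.001], [-0.0, 0.001, -1.0]]
force: [1.9, -5.2, -7.0]
opening: 0.0293
finger_force: 36.1
```

Request:
{"op": "step_arm", "data": {"xyz": [[0,0,0],[0,0,0],[0,0,0],[0,0,0],[0,0,0],[0,0,0]], "turn": [[0,0,0],[0,0,0],[0,0,0],[0,0,0],[0,0,0],[0,0,0]], "fingers": 0.57}}

```text
clock: 4.95
tool_pos: [0.557, -0.2595, 0.0624]
orientation: [[0.987, 0.161, 0.0], [0.161, -0.987, -0.0], [0.0, 0.0, -1.0]]
force: [0.6, -0.0, 0.0]
opening: 0.0367
finger_force: 0.0
```

```bash
python3 - <<'E'
from h import *
snap('wrist','w4'); print(arm.state()['force'],arm.state()['tool_pos'],arm.state()['opening'])
E
```

```text
[-0.12406959 -0.56646212 -0.79599683] [ 0.55694695 -0.25952223  0.06233067] 0.03686942462481421
```

View pics/w4.png

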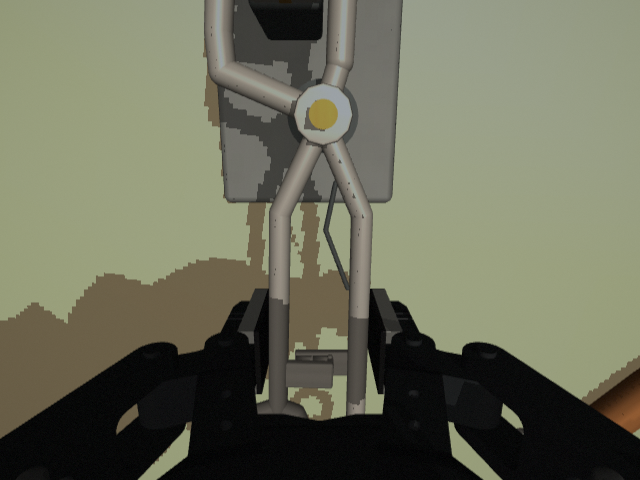

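The shanks stay closed with zero finger force, so the lock holds. I'll open, lift, and check the pin and handle.

Request:
{"op": "step_arm", "data": {"xyz": [[0,0,0],[0,0,0],[0,0,0],[0,0,0],[0,0,0],[0,0,4],[0,0,8],[0,0,12],[0,0,14],[0,0,14],[0,0,14],[0,0,14]], "turn": [[0,0,0],[0,0,0],[0,0,0],[0,0,0],[0,0,0],[0,0,0],[0,0,0],[0,0,0],[0,0,0],[0,0,0],[0,0,0],[0,0,0]], "fingers": 0}}

```text
clock: 6.0
tool_pos: [0.5564, -0.2593, 0.2011]
orientation: [[0.987, 0.161, -0.001], [0.161, -0.987, 0.001], [-0.001, -0.001, -1.0]]
force: [-0.4, 0.8, -0.8]
opening: 0.0856
finger_force: 0.0
```

```bash
python3 - <<'E'
from h import *
np.set_printoptions(precision=4,suppress=True)
s=arm.state();print(s['tool_pos']);snap('wrist','w5')
E
```

```text
[ 0.5564 -0.2593  0.2011]
```

View pics/w5.png

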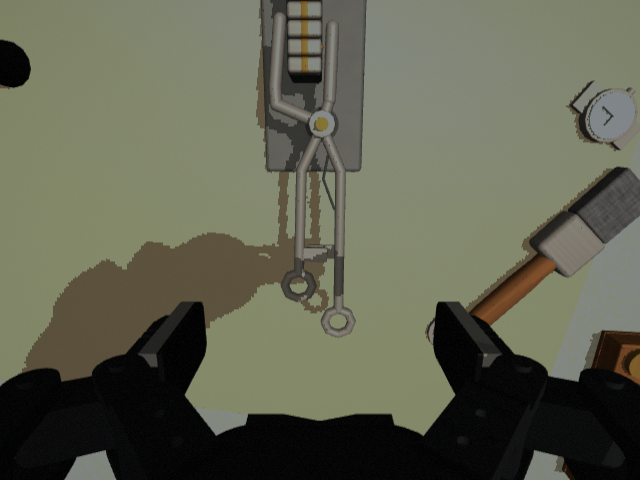

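Pivot at (321,124), short ring at (299,286), long ring at (338,321). The pin is nearly flush.

```bash
python3 - <<'E'
from h import *
np.set_printoptions(precision=4,suppress=True)
T=wT(arm.state())
P=np.array([ray('wrist',*p,.062,T)[:2] for p in [(321,124),(338,321),(299,286)]])
v=P[1]-P[0]; yaw=np.arctan2(v[1],v[0])-np.arctan2(-12.5,-140); yaw=(yaw+np.pi)%(2*np.pi)-np.pi
c,sn=np.cos(yaw),np.sin(yaw);R=np.array([[c,-sn],[sn,c]])
L=(P-P[0])@R; print(P,yaw,L)
print('closing',np.arctan2(33,108)-np.arctan2(L[2,1],-L[2,0]))
print('target',P[1]+R@[-.003,0])
E
```

```text
[[ 0.6286 -0.2468]
 [ 0.4942 -0.2815]
 [ 0.5169 -0.2492]] 0.16374519854342395 [[ 0.      0.    ]
 [-0.1382 -0.0123]
 [-0.1106  0.0158]]
closing 0.15467158210031434
target [ 0.4913 -0.282 ]
```

Closing angle is about 0.155, the last tooth. Now over the long ring with the fingers shut.

Request:
{"op": "step_arm", "data": {"xyz": [[-3,-1,0],[-6.5,-2.3,0],[-6.5,-2.3,0],[-6.5,-2.3,0],[-6.5,-2.3,0],[-6.5,-2.3,-3],[-6.5,-2.3,-6],[-6.5,-2.3,-9],[-6.5,-2.3,-10.5],[-6.5,-2.3,-10.5],[-6.5,-2.3,-10.5],[-6.5,-2.3,-10.5]], "turn": [[0,0,0],[0,0,0],[0,0,0],[0,0,0],[0,0,0],[0,0,0],[0,0,0],[0,0,0],[0,0,0],[0,0,0],[0,0,0],[0,0,0]], "fingers": 1}}

```text
clock: 7.05
tool_pos: [0.4933, -0.283, 0.0981]
orientation: [[0.987, 0.162, 0.002], [0.162, -0.987, -0.001], [0.001, 0.001, -1.0]]
force: [0.1, 0.7, 0.2]
opening: -0.0001
finger_force: 0.0
```

Request:
{"op": "step_arm", "data": {"xyz": [[0,0,-0.2],[0,0,-0.4],[0,0,-0.6],[0,0,-0.8],[0,0,-0.8],[0,0,-0.8]], "turn": [[0,0,0],[0,0,0],[0,0,0],[0,0,0],[0,0,0],[0,0,0]]}}

```text
clock: 7.55
tool_pos: [0.4917, -0.2826, 0.0891]
orientation: [[0.987, 0.161, -0.0], [0.161, -0.987, 0.0], [-0.0, -0.0, -1.0]]
force: [0.8, -0.4, 0.4]
opening: -0.0
finger_force: 0.0
```

Request:
{"op": "step_arm", "data": {"xyz": [[0,0,-0.2],[0,0,-0.4],[0,0,-0.5],[0,0,-0.5],[0,0,-0.5]], "turn": [[0,0,0],[0,0,0],[0,0,0],[0,0,0],[0,0,0]]}}

```text
clock: 7.97
tool_pos: [0.4922, -0.2831, 0.0846]
orientation: [[0.987, 0.161, 0.001], [0.161, -0.987, -0.001], [0.001, 0.001, -1.0]]
force: [-0.2, -0.9, 4.3]
opening: -0.0001
finger_force: 2.4
```

Request:
{"op": "step_arm", "data": {"xyz": [[0,0,-0.15],[0,0,-0.3],[0,0,-0.3],[0,0,-0.3],[0,0,-0.3]], "turn": [[0,0,0],[0,0,0],[0,0,0],[0,0,0],[0,0,0]]}}

```text
clock: 8.38
tool_pos: [0.4922, -0.2831, 0.0819]
orientation: [[0.987, 0.161, 0.001], [0.161, -0.987, -0.001], [0.001, 0.001, -1.0]]
force: [-1.6, -0.9, 6.1]
opening: 0.0003
finger_force: 3.5
```

```bash
python3 - <<'E'
from h import *
snap('top','t2'); print(arm.state()['force'],arm.state()['tool_pos'])
im=cv2.imread('pics/t2.png')[130:340,380:520]
cv2.imwrite('pics/c2.png',cv2.resize(im,None,fx=2.8,fy=2.8,interpolation=cv2.INTER_CUBIC))
E
```

```text
[-1.44565044 -0.98437473  6.47105909] [ 0.49226111 -0.28318448  0.08190198]
```

View pics/c2.png

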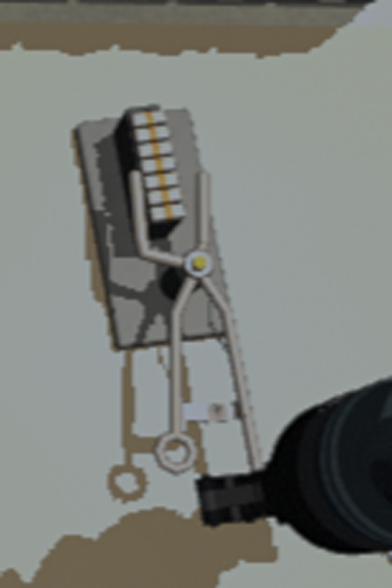

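The short handle has sprung open (ring at crop (175,452), spread from the long shank). I'll lift off and verify.

Request:
{"op": "step_arm", "data": {"xyz": [[0,0,0.5],[0,0,1.5],[0,0,5],[0,0,9],[0,0,12],[3,1,12],[6.4,2.3,12],[6.4,2.3,12],[6.4,2.3,12],[6.4,2.3,12]], "turn": [[0,0,0],[0,0,0],[0,0,0],[0,0,0],[0,0,0],[0,0,0],[0,0,0],[0,0,0],[0,0,0],[0,0,0]]}}

```text
clock: 9.27
tool_pos: [0.5551, -0.259, 0.2005]
orientation: [[0.987, 0.162, -0.002], [0.162, -0.987, 0.001], [-0.002, -0.001, -1.0]]
force: [0.3, -1.1, -0.8]
opening: 0.0001
finger_force: 0.0
```

```bash
python3 - <<'E'
from h import *
s=arm.state();print(s['tool_pos']);snap('wrist','w6')
E
```

```text
[ 0.55511342 -0.25898628  0.20054469]
```

View pics/w6.png

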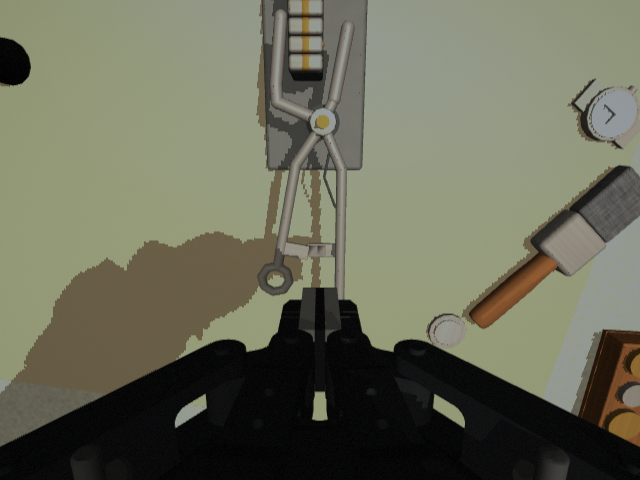

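The handles are wide open (short ring at (275,277)), the pin is in, and the arm is clear. Handing in.

```bash
python3 -c "
from station import arm
print(arm.finish_job())"
```

```text
the job is handed in; nothing more can be done
None
```

I squeezed the bracelet forceps to the last tooth, where the lock held by itself with the pin pressed in, then released it with the long ring so the handles sprang wide open. The spare was not touched, and the job is handed in.

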